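# Scrap the broken filter cartridge through the spring flap

## Robot

A 6-joint arm with a two-finger parallel gripper is mounted at the origin on the work surface. World frame = base frame: x ahead of the robot, y to its left, z up, the work surface at z = 0. Lengths are in m, angles in rad, forces in N, time in s.
With the tool pointing down it reaches from about 0.3 to 0.875 m from the base axis. Payload 6.4 kg.
Tool frame: the origin (TCP) lies on the mounting face of the last link; the fingertips stand 173 mm ahead of it and the grasp point (between the pads) lies 155 mm ahead of it (ctrl.grip_point_offset is the distance from the TCP to the grasp point, in m); z points along the fingers, y is the line along which they close (so a half turn about z gives the same grasp; the last joint's range is limited). The gripper opens to 85 mm and grips with 20 to 120 N. Pads are 22 mm wide; open, the fingers measure 114 mm over their backs; the gripper's body (76 mm by 85 mm) begins 54 mm behind the grasp point. The pads swing forward as they close: fully open they stand 13 mm farther back than shut.
Start: joints at [-1.483, 0.181, 1.607, -0, 1.354, -0.206], TCP at [0.167, -0.55, 0.405] pointing down, gripper open.
Joint ranges: [-2.99, 2.99], [-0.89, 2.07], [0.3, 2.58], [-1.14, 4.28], [0, 2.63], [-3.12, 3.12]. Speed limits (rad/s): [2.57, 2.57, 3.01, 3.14, 3.14, 3.14].

## Interface

Orientations are given as a unit quaternion [w, x, y, z].
In Python, from bench import status, imaging, ctrl, models gives the robot as it stands.
- The arm moves only by the tool send_rows, never from a script. Its argument "commands" is a list that holds one entry, the list of rows, each a list of 6 numbers: the shift along the tool's x, y, z normalised to -1 to 1, where 1 is 3 cm, then the turn, a rotation vector about the tool's x, y, z normalised to -1 to 1, where 1 is 0.1 rad. A call has 1 to 8 rows; each row shifts and turns the commanded pose from where the row before left it, along the tool's axes as they then stand; what a row does not reach is not made up. A row lasts 1/12 s, in which the tool goes at most 41.7 mm and 7.16 degrees, less where a joint would pass 70% of its speed; a pose out of reach is approached as far as the arm can. A call with a number of a shift or a turn outside -1 to 1 is refused whole. A call with a gripper value outside its range is refused whole. "jaw" is the opening, from 0 (shut) to 1 (fully open), set as the call begins (left out, the last holds). The fingers move at their own pace and stop on an object; the grip force is fixed at half the most. Time passes only in rows, so rows that do not move let the fingers close. It gives the time, the measured TCP pose, the force, the opening and the grip force at its end, in the units of the state.
- status.get_obs(): the state, without advancing time (a new reading comes with each control period).
- imaging.camera(name): name is "scene" or "top" or "wrist"; returns a dict with "image" (480x640x3 uint8, blue, green, red), "depth" (480x640 float32, m along the optical axis (not along the pixel's ray), 0 where there is no reading), "mtx" (3x3 intrinsics, pixels), "pose" (4x4, takes a point from camera to world coordinates). Camera axes: x right, y down, z forward; pixel columns grow to the right and rows downward; lengths in m; the calibration is good to about 2 mm. A picture is of the moment at which its call begins.
- ctrl.hand_in(): hands the job in; it is judged then, once.
Trained networks look in a picture, given as the dict that the camera call returned (one of the last four; its "shot" number tells which), for a name from the list of things; names that differ only in an ending like _2 or _b are one class to them, and where a whole thing is asked for, a point or a joint stands for the part that bears it (a point fixed in the world has none). Each returns a list of dicts, best first, with "confidence" (0 to 1); they miss things now and then, are a little off and sometimes report something else, mostly with a low value. They report only what shows in the picture. A call takes as long as a camera call. They do not tell look-alikes from the thing itself.
- models.recognise(picture, name): "centre" ([column, row] in pixels, amid what is visible of it).
- models.regions_of(picture, name): "region" (480x640 bool, what is visible of it) and "centre" ([column, row] in pixels, amid what is visible of it).
The state is a dict: "time_s": time; "q": joint angles; "dq": joint speeds; "joint_efforts": joint torques, N m; "eef_pos": TCP position; "eef_rot": TCP orientation; "wrist_force": force on the tool from outside, world axes, zero at the start; "torque": the same for the moment, N m; "opening": opening from 0.0 (shut) to 1.0 (fully open); "grasp_force": force on a finger pad.
Only numpy, scipy, OpenCV 4.12 (cv2) and the standard library are available. Lean on these libraries where they do the work, as an engineer would, in place of code of your own. Each camera call takes 0.05 s, during which the arm holds its last target. There are 200 camera calls.

## Task

One of the three filter cartridges in the rack has its spigot snapped off: scrap it. Lift it out by its narrow ends, stand it on the rubber pad and let go, then take it again across its thickness, push the bin's spring flap down with the fingers and hold it open while the cartridge drops into the bin, and let the flap close again. Leave the two good cartridges, the bottle and the wrench where they are.

Things in the scene. Friction and masses are not known exactly. Their poses are not given: they have to be found in the camera images.
- reject: White plastic filter cartridge, box 66 long (x) x 24 thick (y) x 60 high (z), 70 to 140 g, standing in a bay of the rack. Origin: centre of its underside. The reject: only a 2 mm high stump is left of its spigot, so its top is practically flat. In the rack its broad faces are blocked by the bay walls: grip it by its narrow 24 x 60 end faces, 66 apart along its x.
- good_a: White plastic filter cartridge, box 66 long (x) x 24 thick (y) x 60 high (z), 70 to 140 g, standing in a bay of the rack. Origin: centre of its underside. A good one: a round spigot 21 across rises 18 from the middle of its top (78 high in all). Leave it alone.
- good_b: White plastic filter cartridge, box 66 long (x) x 24 thick (y) x 60 high (z), 70 to 140 g, standing in a bay of the rack. Origin: centre of its underside. A good one, the same as good_a with its 18 high spigot. Leave it alone.
- rack: Fixed aluminium rack 90 (x) x 116 (y), three bays along its y, 36 apart, any cartridge in any bay, cartridge x along rack x. Origin: centre of its underside on the bench; bay floor 12 above it. Bay walls 4 thick, 46 long in x, up to 56 above the bench, leave 4 beside each broad face; the cartridges' narrow ends stick out and are free.
- pad: Fixed black rubber set-down pad flat on the bench, 130 (x) x 110 (y) x 4 thick. Origin: centre of its underside, so its top is 4 above that.
- bin: Fixed grey painted steel reject bin, a closed box 170 (x) x 150 (y) x 180 high, walls and top 4 thick, floor 4. Origin: centre of its underside on the bench. In the middle of its top is a slot 84 (along its x) x 80 (along its y), closed by a plain aluminium flap.
- slot (a point): Centre of the slot, level with the bin's top (180 above the bench); axes as the bin's. Put the cartridge in upright, its 66 length along this y, the gripper closing along this x. The fingers must fit the 84 along x: open them only some 15 mm to let go, opened wide they jam on the slot's edges.
- hinge (a point): Middle of the flap's hinge line, which runs along the slot's y at its +x edge, 2 below the bin's top (steel hinge leaf and knuckles beside it); axes as the bin's. The flap's free end is at the slot's -x edge, 82 away.
- flap_leaf (a joint): Flap angle: 0 shut, flush with the bin's top; grows as it is pushed down into the bin, to 1.45 rad. A spring shuts it (0.15 to 0.25 N m, about 4 N at the slot's centre); a cartridge laid on it does not open it. Fingertips 35 to 45 mm below the bin's top at the slot's centre: the finger nearer the hinge holds it down steeply and the released cartridge drops past it.
- bottle: White plastic bottle 34 across, 75 high, standing on the bench beyond the pad. Origin: centre of its underside. Leave it alone.
- wrench: Steel wrench, 120 long, lying on the bench beyond the pad. Leave it alone.
Things that resemble listed ones, but are neither listed nor needed, are in the scene too. What is meant by the pad is not turquoise, and is the larger of those in its own colour.

How it is judged:
On the way, in this order (a step that is already met when the one before it is completed fails the run):
1. the broken cartridge stands upright on the rubber pad, let go (x of reject in the frame of pad between -0.065 and 0.065 m and y of reject in the frame of pad between -0.055 and 0.055 m and z of reject in the frame of pad below 0.009 m and angle between reject's own z axis and vertical below 0.1 rad and contact force between reject and the fingers below 0.05 N and linear speed of reject below 0.02 m/s), for 0.2 s.
2. the robot holds the flap open by more than 0.6 rad while the broken cartridge has dropped into the bin (x of reject in the frame of bin between -0.085 and 0.085 m and y of reject in the frame of bin between -0.075 and 0.075 m and z of reject in the frame of bin between -0.005 and 0.09 m and value of joint flap_leaf above 0.6 rad and contact force between any of the fingers, the arm and flap_leaf above 0.1 N), for 0.05 s.
At the end, for the whole second after the job is handed in: The broken cartridge lies at rest inside the bin, below 90 mm; the flap is shut again (under 0.05 rad); the good cartridges stand within 15 mm, the bottle and wrench lie within 30 mm of where they were; cartridges and bottle upright within 0.2 rad (x of reject in the frame of bin between -0.085 and 0.085 m and y of reject in the frame of bin between -0.075 and 0.075 m and z of reject in the frame of bin between -0.005 and 0.09 m and linear speed of reject below 0.02 m/s and value of joint flap_leaf below 0.05 rad and distance of each of good_a, good_b from where it was at the start of the episode below 0.015 m and distance of each of bottle, wrench from where it was at the start of the episode below 0.03 m and angle between each of good_a, good_b, bottle's own z axis and vertical below 0.2 rad); the robot touches nothing.
It fails at once if a good cartridge is moved more than 15 mm or tipped, or the bottle or the wrench is moved more than 30 mm, or the bottle tipped (not (distance of each of good_a, good_b from where it was at the start of the episode below 0.015 m and distance of each of bottle, wrench from where it was at the start of the episode below 0.03 m and angle between each of good_a, good_b, bottle's own z axis and vertical below 0.2 rad)).
It also fails if it takes over 58 s, if anything falls off the work surface, if the arm or the gripper's body presses on something with over 40 N, if the wrist force passes 120 N, or if a joint passes its speed limit or range.

## Working session

There is one attempt and no reset: what is moved stays moved. The work goes in short steps, Python scripts to look and compute and a tool call to move; the robot and the scene stay as the last step left them, time stands still between calls to the robot, and variables do not carry over. Pictures are saved under pics/ and viewed, at most 10 in all, crops included, and the job is handed in when it is done.

Besides the shell and the picture viewer there is one more tool, called after ">>>" by a JSON object that holds its "api" and its "payload", one argument or row to a line. send_rows: Moves the arm, as the interface text tells. Its arguments: {"type":"object","properties":{"commands":{"type":"array"},"jaw":{"type":"number"}},"required":["commands"]}

```bash
mkdir -p pics; ls; cat > h.py <<'E'
import numpy as np, cv2
from bench import status, imaging, ctrl, models
def cloud(p):
    d=p["depth"];K=np.array(p["mtx"]);v,u=np.mgrid[:480,:640]
    c=np.stack([(u-K[0,2])*d/K[0,0],(v-K[1,2])*d/K[1,1],d,np.ones_like(d)],-1)
    w=(c@np.array(p["pose"]).T)[...,:3]; w[d==0]=np.nan
    return w
E
cat > a.py <<'E'
from h import *
o=status.get_obs();print({k:np.round(v,3).tolist() for k,v in o.items()})
ims=[]
for n in ["top","scene"]:
    p=imaging.camera(n);np.savez(f"{n}.npz",**{k:p[k] for k in("image","depth","mtx","pose")});ims.append(p["image"]);W=cloud(p)
    print(n,np.round(p["pose"],3).tolist(),np.round(p["mtx"],1).tolist())
    cv2.imwrite(f"pics/{n}0.png",p["image"])
    for t in ["reject","good_a","rack","pad","bin","hinge","flap_leaf","bottle","wrench"]:
        for r in models.regions_of(p,t)[:4]:
            m=r["region"];w=W[m];print(t,round(r["confidence"],2),np.round(r["centre"]),m.sum(),np.round(np.nanmedian(w,0),3),np.round(np.nanpercentile(w,2,axis=0),3),np.round(np.nanpercentile(w,98,axis=0),3),p["image"][m].mean(0).round())
E
python3 a.py
```

```text
pics
{'time_s': 0.0, 'q': [-1.483, 0.182, 1.608, 0.0, 1.354, -0.206], 'dq': [-0.001, -0.0, -0.002, -0.001, 0.0, -0.002], 'joint_efforts': [0.003, -44.488, -35.133, -0.0, 0.009, 0.0], 'eef_pos': [0.167, -0.55, 0.404], 'eef_rot': [-0.001, 0.989, 0.146, 0.0], 'wrist_force': [-0.149, 0.209, 0.246], 'torque': [0.012, -0.027, 0.017], 'grasp_force': 0.0, 'opening': 0.998}
top [[0.012, -0.996, 0.084, 0.449], [-0.999, -0.01, 0.031, -0.021], [-0.03, -0.084, -0.996, 1.094], [0.0, 0.0, 0.0, 1.0]] [[447.1, 0.0, 319.1], [0.0, 447.1, 237.7], [0.0, 0.0, 1.0]]
reject 0.69 [237. 233.] 390 [0.535 0.205 0.072] [0.504 0.194 0.027] [0.568 0.221 0.077] [176. 183. 181.]
good_a 0.92 [220. 236.] 427 [0.541 0.24  0.071] [0.51  0.231 0.018] [0.575 0.259 0.092] [156. 162. 160.]
good_a 0.69 [204. 231.] 389 [0.546 0.275 0.072] [0.515 0.266 0.039] [0.578 0.291 0.092] [153. 159. 158.]
rack 0.72 [236. 240.] 627 [0.522 0.218 0.013] [0.495 0.186 0.001] [0.586 0.299 0.06 ] [179. 179. 176.]
rack 0.24 [472. 254.] 7828 [ 0.493 -0.299  0.18 ] [ 0.41  -0.39   0.003] [ 0.579 -0.231  0.184] [142. 144. 144.]
pad 0.88 [369. 320.
[... 2185 characters left out ...]
 0.007] [48. 53. 57.]
bin 0.75 [166. 286.] 11486 [ 0.574 -0.308  0.151] [ 0.421 -0.378  0.009] [ 0.588 -0.233  0.182] [124. 128. 130.]
hinge 0.64 [156. 246.] 1133 [ 0.496 -0.313  0.18 ] [ 0.45  -0.35   0.177] [ 0.536 -0.274  0.182] [218. 225. 229.]
hinge 0.61 [167. 292.] 11668 [ 0.574 -0.309  0.15 ] [ 0.421 -0.379  0.007] [ 0.588 -0.233  0.182] [124. 128. 130.]
flap_leaf 0.83 [157. 248.] 1108 [ 0.496 -0.312  0.18 ] [ 0.453 -0.349  0.178] [ 0.535 -0.274  0.182] [219. 226. 231.]
bottle 0.91 [398. 335.] 540 [0.671 0.09  0.043] [0.655 0.079 0.005] [0.679 0.107 0.075] [155. 166. 172.]
wrench 0.74 [323. 365.] 690 [ 0.677 -0.054  0.007] [ 0.614 -0.081 -0.001] [ 0.727 -0.034  0.01 ] [172. 180. 188.]
```

```bash
python3 - <<'E'
import cv2,numpy as np
t=np.load("top.npz")["image"];s=np.load("scene.npz")["image"]
cv2.imwrite("pics/b1.png",np.vstack([cv2.resize(t[205:265,190:270],(800,300),interpolation=2)[:, :] if 0 else cv2.resize(t[205:265,180:280],(500,300),interpolation=2),cv2.resize(s[250:310,390:490],(500,300),interpolation=2)]))
E
```

```text
(no output)
```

View pics/top0.png

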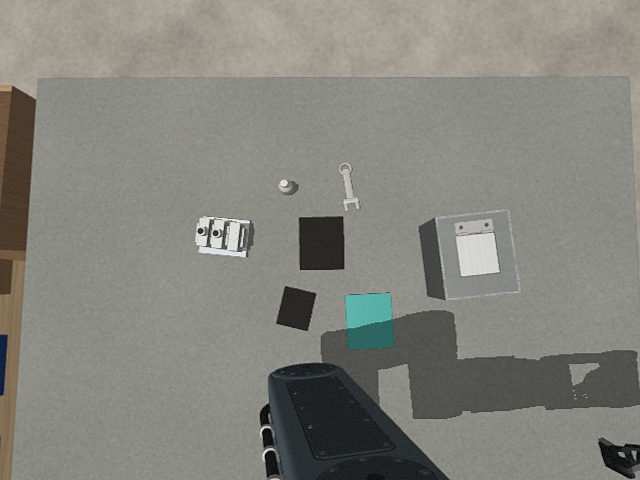

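View pics/scene0.png

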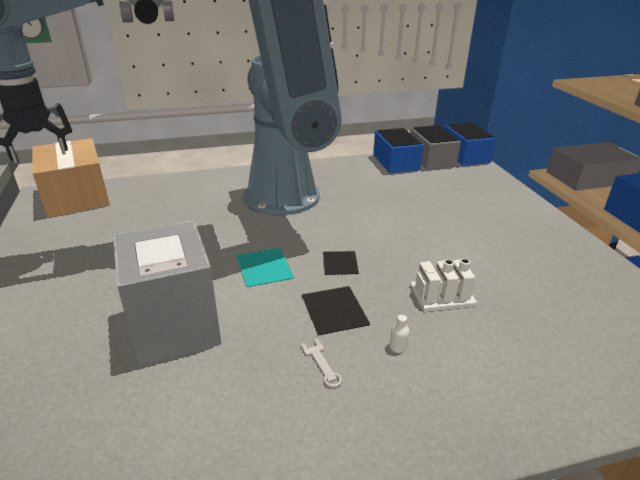

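View pics/b1.png

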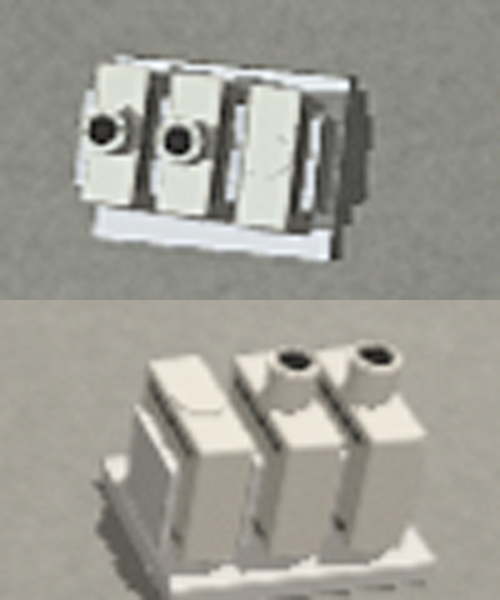

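The reject is the flat-topped cartridge at top pixel (237,233), scene (431,280). The look-alikes carry spigots: top (204,231) and (217,234). The pad is the large black one at top (324,239); I rule out turquoise (369,320) and small black (296,307). The hinge leaf is at top (475,227), on the bin's far (world +x) side. The crop confirms the choice.

```bash
cat > m.py <<'E'
from h import *
def rect(P,n,L):
    (c,s,a)=cv2.minAreaRect((P[:,:2]*1000).astype(np.float32)); b=cv2.boxPoints((c,s,a))
    e=max([b[1]-b[0],b[2]-b[1]],key=np.linalg.norm); 
    print(n,len(P),"c",np.round(np.array(c)/1000,4),"size",np.round(s,1),"long-axis yaw",round(float(np.arctan2(e[1],e[0])%np.pi),3),"z med",round(float(np.median(P[:,2])),4))
def sel(W,x,y,z):
    P=W.reshape(-1,3);P=P[~np.isnan(P[:,0])];m=np.ones(len(P),bool)
    for i,r in enumerate((x,y,z)): m&=(P[:,i]>r[0])&(P[:,i]<r[1])
    return P[m]
if __name__=="__main__":
  for n in ["top","scene"]:
    p=np.load(n+".npz");W=cloud(p);print(n)
    rect(sel(W,(.48,.6),(.18,.223),(.066,.08)),"reject top",0)
    rect(sel(W,(.48,.6),(.18,.31),(.066,.1)),"all cart tops",0)
    rect(sel(W,(.38,.62),(-.42,-.2),(.172,.19)),"bin top",0)
    rect(sel(W,(.48,.6),(.15,.32),(.006,.016)),"rack floor",0)
    g=p["image"].max(2)<75; P=W[g&(W[...,2]<.009)&(W[...,0]>.45)&(W[...,0]<.61)&(abs(W[...,1])<.075)]; rect(P,"pad",0)
    b=p["image"].min(2)>185; P=W[b&(abs(W[...,2]-.18)<.006)&(W[...,1]<-.2)]; rect(P,"flap",0)
E
python3 m.py
```

```text
top
reject top 305 c [0.5369 0.2086] size [26.2 65.8] long-axis yaw 3.066 z med 0.0723
all cart tops 926 c [0.5418 0.2445] size [99.8 66.3] long-axis yaw 1.437 z med 0.0726
bin top 6309 c [ 0.4957 -0.3133] size [170.4 152.4] long-axis yaw 0.116 z med 0.1809
rack floor 464 c [0.543 0.232] size [139.3 116.2] long-axis yaw 1.456 z med 0.012
pad 2290 c [0.528 0.009] size [128.4 108.5] long-axis yaw 0.012 z med 0.0043
flap 1500 c [ 0.4951 -0.3012] size [166.6 124.8] long-axis yaw 0.118 z med 0.1809
scene
reject top 263 c [0.5379 0.2092] size [24.4 66.7] long-axis yaw 3.062 z med 0.072
all cart tops 850 c [0.5429 0.2452] size [96.6 69.7] long-axis yaw 1.468 z med 0.0725
bin top 4868 c [ 0.4954 -0.312 ] size [176.4 150.1] long-axis yaw 0.118 z med 0.1802
rack floor 532 c [0.5423 0.2457] size [117.4  92.9] long-axis yaw 1.478 z med 0.0118
pad 2128 c [0.5307 0.0082] size [128.  109.1] long-axis yaw 0.042 z med 0.0041
flap 1309 c [ 0.5116 -0.3269] size [110.7 111.5] long-axis yaw 1.707 z med 0.1804
```

```bash
cat > go.py <<'E'
import sys
from h import *
from scipy.spatial.transform import Rotation as R
# args: x y z yaw_of_tool_y ; shift in mm along the tool axes now, turn needed, and shift if turned first
def go(x,y,z,yaw):
    o=status.get_obs();q=np.array(o["eef_rot"]);A=R.from_quat(q[[1,2,3,0]])
    best=None
    for k in(0,1):
        a=yaw+k*np.pi;Y=np.array([np.cos(a),np.sin(a),0]);Z=np.array([0,0,-1.]);B=R.from_matrix(np.c_[np.cross(Y,Z),Y,Z])
        rv=(A.inv()*B).as_rotvec()
        if best is None or np.linalg.norm(rv)<np.linalg.norm(best[0]):best=(rv,B)
    d=np.array([x,y,z])-o["eef_pos"]
    print("t",round(o["time_s"],2),"pos",np.round(o["eef_pos"],4),"q",np.round(o["q"],2),"open",round(float(o["opening"]),3),"grip",round(float(o["grasp_force"]),1),"F",np.round(o["wrist_force"],1))
    print("shift mm, tool now",np.round(A.inv().apply(d)*1000,1),"turn 0.1rad",np.round(best[0]*10,2),"shift mm after turn",np.round(best[1].inv().apply(d)*1000,1))
if __name__=="__main__": go(*map(float,sys.argv[1:5]))
E
python3 go.py .537 .209 .36 -.09; python3 -c "
from h import *;print(ctrl.grip_point_offset)"
```

```text
t 1.0 pos [ 0.1665 -0.5504  0.4047] q [-1.48  0.18  1.61  0.    1.35 -0.21] open 0.999 grip 0.0 F [ 0.3 -0.6  0. ]
shift mm, tool now [ 574.5 -619.6   44.7] turn 0.1rad [  0.     0.   -11.87] shift mm after turn [789.6 300.7  44.7]
0.1547
```

>>> {"api": "send_rows", "payload": {
  "commands": [
    [[0,0,0,0,0,-1],[0,0,0,0,0,-1],[0,0,0,0,0,-1],[0,0,0,0,0,-1],[0,0,0,0,0,-1],[0,0,0,0,0,-1],[0,0,0,0,0,-1],[0,0,0,0,0,-1]]
  ],
  "jaw": 1
}}

```text
time_s: 1.67
eef_pos: [0.1665, -0.5504, 0.4047]
eef_rot: [0.0, 0.853, 0.522, 0.0]
wrist_force: [-0.1, -0.1, -0.0]
opening: 0.997
grasp_force: 0.0
```

>>> {"api": "send_rows", "payload": {
  "commands": [
    [[0,0,0,0,0,-1],[0,0,0,0,0,-1],[0,0,0,0,0,-1],[0,0,0,0,0,-0.87],[0.94,0.36,0,0,0,0],[0.94,0.36,0,0,0,0],[0.94,0.36,0,0,0,0],[0.94,0.36,0,0,0,0]]
  ]
}}

```text
time_s: 2.33
eef_pos: [0.22, -0.4408, 0.4045]
eef_rot: [-0.0, 0.738, 0.674, 0.0]
wrist_force: [-0.1, -0.1, -0.5]
opening: 1.002
grasp_force: 0.0
```

>>> {"api": "send_rows", "payload": {
  "commands": [
    [[0.94,0.36,0,0,0,0],[0.94,0.36,0,0,0,0],[0.94,0.36,0,0,0,0],[0.94,0.36,0,0,0,0],[0.94,0.36,0,0,0,0],[0.94,0.36,0,0,0,0],[0.94,0.36,0,0,0,0],[0.94,0.36,0,0,0,0]]
  ]
}}

```text
time_s: 3.0
eef_pos: [0.3263, -0.2236, 0.4049]
eef_rot: [0.0, 0.738, 0.674, -0.0]
wrist_force: [0.2, -0.0, 0.1]
opening: 1.005
grasp_force: 0.0
```

>>> {"api": "send_rows", "payload": {
  "commands": [
    [[0.94,0.36,0,0,0,0],[0.94,0.36,0,0,0,0],[0.94,0.36,0,0,0,0],[0.94,0.36,0,0,0,0],[0.94,0.36,0,0,0,0],[0.94,0.36,0,0,0,0],[0.94,0.36,0,0,0,0],[0.94,0.36,0,0,0,0]]
  ]
}}

```text
time_s: 3.67
eef_pos: [0.4327, -0.0065, 0.405]
eef_rot: [0.0, 0.738, 0.675, 0.0]
wrist_force: [0.5, 0.6, 0.3]
opening: 0.999
grasp_force: 0.0
```

>>> {"api": "send_rows", "payload": {
  "commands": [
    [[0.94,0.36,0,0,0,0],[0.94,0.36,0,0,0,0],[0.94,0.36,0.1,0,0,0],[0.94,0.36,0.2,0,0,0],[0.8,0.3,0.3,0,0,0],[0,0,0.2,0,0,0],[0,0,0,0,0,0],[0,0,0,0,0,0]]
  ]
}}

```text
time_s: 4.33
eef_pos: [0.4963, 0.1233, 0.3802]
eef_rot: [-0.0, 0.738, 0.675, -0.001]
wrist_force: [-0.2, -0.0, 0.4]
opening: 0.997
grasp_force: 0.0
```

```bash
cat > w.py <<'E'
from m import *
import sys
p=imaging.camera("wrist");W=cloud(p);cv2.imwrite("pics/%s.png"%sys.argv[1],p["image"])
rect(sel(W,(.48,.6),(.18,.223),(.067,.08)),"reject top",0)
rect(sel(W,(.48,.6),(.223,.258),(.067,.077)),"next",0)
rect(sel(W,(.48,.6),(.15,.32),(.006,.016)),"rack floor",0)
rect(sel(W,(.48,.6),(.15,.32),(.08,.1)),"spigots",0)
for r in models.regions_of(p,"reject")[:3]+models.regions_of(p,"good_a")[:3]: print(round(r["confidence"],2),np.round(r["centre"]),np.round(np.nanmedian(W[r["region"]],0),3))
E
python3 w.py w1; python3 go.py .537 .209 .36 -.09
```

```text
reject top 2851 c [0.5359 0.2114] size [23.9 65.8] long-axis yaw 3.052 z med 0.0723
next 2456 c [0.5392 0.2405] size [35.  70.6] long-axis yaw 3.141 z med 0.072
rack floor 3031 c [0.5401 0.2475] size [113.9  90.1] long-axis yaw 1.483 z med 0.0121
spigots 1238 c [0.5426 0.2592] size [42.4 20.6] long-axis yaw 1.418 z med 0.0901
0.93 [360. 115.] [0.535 0.211 0.072]
0.92 [369.  62.] [0.539 0.245 0.072]
0.86 [372.  15.] [0.543 0.274 0.072]
t 4.48 pos [0.4966 0.1226 0.3813] q [ 0.01  0.06  1.79 -0.    1.29  0.1 ] open 1.002 grip 0.0 F [-0.1  0.9  0.1]
shift mm, tool now [89.7 32.3 21.3] turn 0.1rad [ 0.01  0.   -0.01] shift mm after turn [89.7 32.5 21.3]
```

View pics/w1.png

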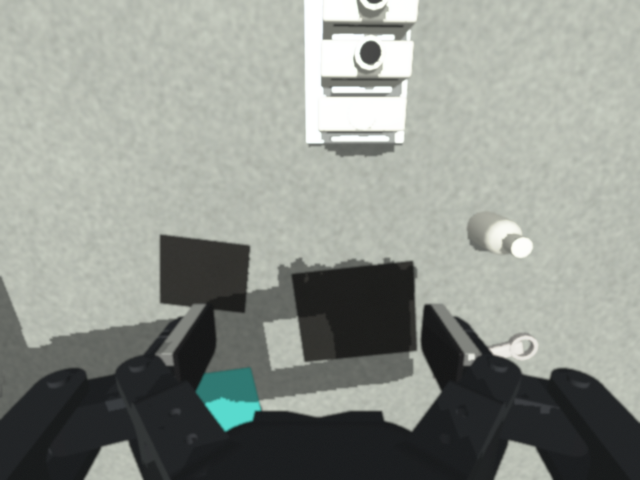

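The wrist view shows the flat reject nearest, at (360,115), with the spigoted ones behind it at (369,62) and (372,15). I'm moving above the reject.

>>> {"api": "send_rows", "payload": {
  "commands": [
    [[0.76,0.27,0.6,0,0,0],[0.76,0.27,0.6,0,0,0],[0.76,0.27,0.6,0,0,0],[0.75,0.26,0.6,0,0,0],[0,0,0.6,0,0,0],[0,0,0.6,0,0,0],[0,0,0,0,0,0],[0,0,0,0,0,0]]
  ]
}}

```text
time_s: 5.15
eef_pos: [0.5366, 0.2104, 0.2724]
eef_rot: [-0.0, 0.739, 0.674, -0.001]
wrist_force: [1.0, -0.6, 0.4]
opening: 0.999
grasp_force: 0.0
```

```bash
python3 w.py w2; python3 go.py .5365 .2105 .205 -.09
```

```text
reject top 4992 c [0.5356 0.2121] size [24.1 66.1] long-axis yaw 3.06 z med 0.0723
next 4350 c [0.5389 0.2405] size [35.  70.9] long-axis yaw 3.141 z med 0.072
rack floor 2629 c [0.54   0.2488] size [115.1  90.4] long-axis yaw 1.485 z med 0.0121
spigots 3719 c [0.5433 0.2662] size [55.8 20.8] long-axis yaw 1.445 z med 0.0904
0.92 [318. 272.] [0.536 0.218 0.072]
0.88 [325. 206.] [0.541 0.253 0.072]
0.88 [325. 137.] [0.545 0.284 0.072]
t 5.3 pos [0.5375 0.2107 0.2746] q [ 0.17  0.33  1.7  -0.    1.1   0.26] open 0.998 grip 0.0 F [0.1 0.7 0.3]
shift mm, tool now [-0.3 -1.2 69.6] turn 0.1rad [ 0.03 -0.01 -0.01] shift mm after turn [-0.3 -1.  69.6]
```

View pics/w2.png

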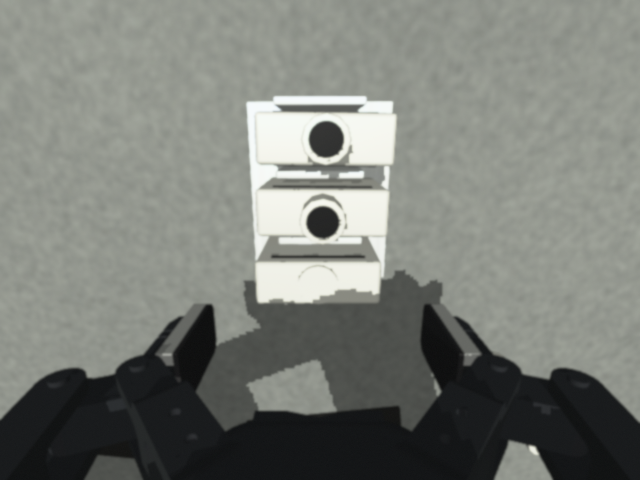

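```bash
cat > w3.py <<'E'
from m import *
for n in ("wrist","top","scene"):
    p=imaging.camera(n);W=cloud(p);print(n)
    for t in("reject","good_a"):
        for r in models.regions_of(p,t)[:2]:
            P=W[r["region"]]; P=P[abs(P[:,2]-.072)<.004]
            if len(P)>30: rect(P,t,0); print(np.round(np.percentile(P[:,1],[1,50,99]),4))
    rect(sel(W,(.48,.6),(.18,.31),(.085,.1)),"spigots",0)
    rect(sel(W,(.48,.6),(.18,.32),(.005,.018)),"floor",0)
print(status.get_obs()["eef_pos"])
E
python3 w3.py
```

```text
wrist
reject 5251 c [0.5356 0.2124] size [24.2 66. ] long-axis yaw 3.048 z med 0.0723
[0.1995 0.2136 0.2257]
good_a 5291 c [0.5455 0.2836] size [24.1 66. ] long-axis yaw 3.039 z med 0.0721
[0.2703 0.2842 0.2972]
good_a 4432 c [0.541  0.2493] size [23.9 65.7] long-axis yaw 3.06 z med 0.072
[0.2365 0.2511 0.2626]
spigots 3536 c [0.5432 0.2662] size [55.9 20.5] long-axis yaw 1.442 z med 0.0904
floor 2643 c [0.54   0.2485] size [115.8  90.2] long-axis yaw 1.484 z med 0.0121
top
reject 180 c [0.5357 0.2059] size [19.3 63.8] long-axis yaw 3.033 z med 0.0724
[0.1948 0.204  0.2167]
spigots 0 c [0. 0.] size [0. 0.] long-axis yaw 0.0 z med nan
floor 223 c [0.54   0.2355] size [122.  107.6] long-axis yaw 1.324 z med 0.012
scene
reject 216 c [0.5395 0.2072] size [24.8 65.2] long-axis yaw 3.116 z med 0.072
[0.1961 0.2067 0.2193]
good_a 166 c [0.5478 0.2764] size [33.6 67.6] long-axis yaw 2.922 z med 0.072
[0.2564 0.2761 0.2889]
good_a 137 c [0.5425 0.2431] size [44.1 68.4] long-axis yaw 2.835 z med 0.0719
[0.2195 0.2417 0.2667]
spigots 101 c [0.5491 0.2658] size [24.1 52.9] long-axis yaw 1.637 z med 0.0898
floor 581 c [0.543  0.2466] size [118.8  96.7] long-axis yaw 1.474 z med 0.0118
[0.53675491 0.2111527  0.2728437 ]
  return _methods._mean(a, axis=axis, dtype=dtype,
  ret = ret.dtype.type(ret / rcount)
```

>>> {"api": "send_rows", "payload": {
  "commands": [
    [[0,-0.03,0.5,0,0,0],[0,0,0.5,0,0,0],[0,0,0.5,0,0,0],[0,0,0.5,0,0,0],[0,0,0.25,0,0,0],[0,0,0,0,0,0],[0,0,0,0,0,0]]
  ]
}}

```text
time_s: 6.33
eef_pos: [0.5359, 0.2112, 0.2051]
eef_rot: [-0.0, 0.738, 0.675, -0.0]
wrist_force: [0.5, 0.3, -0.3]
opening: 1.001
grasp_force: 0.0
```

>>> {"api": "send_rows", "payload": {
  "commands": [
    [[0,0,0,0,0,0],[0,0,0,0,0,0],[0,0,0,0,0,0],[0,0,0,0,0,0],[0,0,0,0,0,0],[0,0,0,0,0,0],[0,0,0,0,0,0],[0,0,0,0,0,0]]
  ],
  "jaw": 0.6
}}

```text
time_s: 7.0
eef_pos: [0.5366, 0.2114, 0.2066]
eef_rot: [0.001, 0.738, 0.675, 0.001]
wrist_force: [0.3, -0.7, 6.0]
opening: 0.766
grasp_force: 67.1
```

>>> {"api": "send_rows", "payload": {
  "commands": [
    [[0,0,-0.3,0,0,0],[0,0,-0.6,0,0,0],[0,0,-0.8,0,0,0],[0,0,-0.8,0,0,0],[0,0,-0.8,0,0,0],[0,0,-0.6,0,0,0],[0,0,0,0,0,0],[0,0,0,0,0,0]]
  ]
}}

```text
time_s: 7.67
eef_pos: [0.536, 0.2113, 0.3234]
eef_rot: [0.001, 0.738, 0.675, 0.001]
wrist_force: [-0.6, 0.8, -1.4]
opening: 0.766
grasp_force: 66.5
```

```bash
python3 go.py .529 .0085 .30 -.09; python3 - <<'E'
from h import *
p=imaging.camera("scene");cv2.imwrite("pics/l1.png",cv2.resize(p["image"][180:340,330:530],(800,600)))
W=cloud(p)
for r in models.regions_of(p,"reject")[:3]: P=W[r["region"]];print(round(r["confidence"],2),r["centre"],np.round(np.nanpercentile(P,[2,50,98],axis=0),3))
E
```

```text
t 7.67 pos [0.536  0.2113 0.3234] q [ 0.17  0.27  1.68 -0.    1.2   0.26] open 0.766 grip 66.5 F [-0.6  0.8 -1.4]
shift mm, tool now [-202.6   11.2   23.3] turn 0.1rad [ 0.02 -0.01  0.  ] shift mm after turn [-202.6   11.3   23.4]
0.69 [435.1, 234.7] [[0.506 0.195 0.13 ]
 [0.545 0.199 0.16 ]
 [0.571 0.218 0.192]]
```

View pics/l1.png

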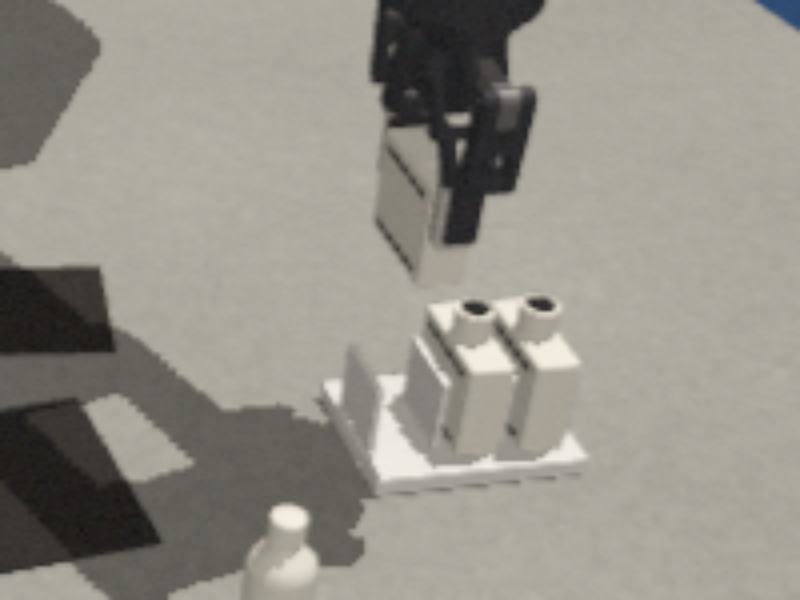

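>>> {"api": "send_rows", "payload": {
  "commands": [
    [[-0.5,0.03,0,0,0,0],[-0.9,0.05,0,0,0,0],[-0.95,0.05,0,0,0,0],[-0.95,0.05,0.1,0,0,0],[-0.95,0.05,0.2,0,0,0],[-0.95,0.05,0.4,0,0,0],[-0.9,0.05,0.6,0,0,0],[-0.65,0.04,0.6,0,0,0]]
  ]
}}

```text
time_s: 8.43
eef_pos: [0.528, 0.0066, 0.2634]
eef_rot: [-0.001, 0.739, 0.674, -0.001]
wrist_force: [-0.4, 0.2, -1.1]
opening: 0.765
grasp_force: 66.5
```

>>> {"api": "send_rows", "payload": {
  "commands": [
    [[0,0,0.6,0,0,0],[0,0,0.5,0,0,0],[0,0,0.3,0,0,0],[0,0,0,0,0,0],[0,0,0,0,0,0],[0,0,0,0,0,0]]
  ]
}}

```text
time_s: 8.93
eef_pos: [0.529, 0.0088, 0.2236]
eef_rot: [0.0, 0.738, 0.675, 0.0]
wrist_force: [-0.1, -0.7, -0.9]
opening: 0.767
grasp_force: 66.6
```

```bash
python3 go.py .529 .0085 .198 -.09; python3 - <<'E'
from m import *
p=imaging.camera("scene");W=cloud(p)
for r in models.regions_of(p,"reject")[:3]: P=W[r["region"]];print(round(r["confidence"],2),r["centre"],np.round(np.nanpercentile(P,[2,50,98],axis=0),3))
E
```

```text
t 8.93 pos [0.529  0.0088 0.2236] q [-0.21  0.32  1.85 -0.    0.97 -0.12] open 0.767 grip 66.6 F [-0.1 -0.7 -0.9]
shift mm, tool now [-0.3  0.  25.6] turn 0.1rad [0.   0.   0.01] shift mm after turn [-0.3  0.  25.6]
0.6 [332.9, 297.7] [[ 0.499 -0.007  0.018]
 [ 0.552 -0.003  0.051]
 [ 0.567  0.016  0.09 ]]
```

>>> {"api": "send_rows", "payload": {
  "commands": [
    [[0,0,0.4,0,0,0],[0,0,0.25,0,0,0],[0,0,0.1,0,0,0],[0,0,0.05,0,0,0],[0,0,0.03,0,0,0],[0,0,0,0,0,0],[0,0,0,0,0,0]]
  ]
}}

```text
time_s: 9.62
eef_pos: [0.5285, 0.0087, 0.1986]
eef_rot: [-0.001, 0.738, 0.675, -0.0]
wrist_force: [-3.9, 1.2, 8.0]
opening: 0.763
grasp_force: 67.3
```

>>> {"api": "send_rows", "payload": {
  "commands": [
    [[0,0,0,0,0,0],[0,0,0,0,0,0],[0,0,0,0,0,0],[0,0,0,0,0,0],[0,0,0,0,0,0],[0,0,0,0,0,0],[0,0,0,0,0,0],[0,0,0,0,0,0]]
  ],
  "jaw": 1
}}

```text
time_s: 10.28
eef_pos: [0.5287, 0.0086, 0.1982]
eef_rot: [-0.0, 0.738, 0.675, -0.0]
wrist_force: [0.6, -0.3, -0.2]
opening: 1.001
grasp_force: 0.0
```

>>> {"api": "send_rows", "payload": {
  "commands": [
    [[0,0,-0.3,0,0,0],[0,0,-0.6,0,0,0],[0,0,-0.9,0,0,0],[0,0,-0.9,0,0,0],[0,0,-0.5,0,0,0],[0,0,0,0,0,1],[0,0,0,0,0,1],[0,0,0,0,0,1]]
  ]
}}

```text
time_s: 10.95
eef_pos: [0.5289, 0.0086, 0.2957]
eef_rot: [0.001, 0.832, 0.555, 0.001]
wrist_force: [0.2, 0.4, -0.3]
opening: 0.999
grasp_force: 0.0
```

```bash
python3 - <<'E'
from m import *
p=imaging.camera("wrist")
cv2.imwrite("pics/w4.png",p["image"])
for n in ("wrist","scene","top"):
    p=imaging.camera(n);W=cloud(p);print(n)
    rect(sel(W,(.47,.59),(-.05,.07),(.055,.08)),"top of reject",0)
E
python3 go.py .529 .0085 .19 -1.661
```

```text
wrist
top of reject 4325 c [0.5277 0.0096] size [24.9 66.2] long-axis yaw 3.054 z med 0.0642
scene
top of reject 304 c [0.5302 0.0069] size [24.8 72. ] long-axis yaw 3.054 z med 0.0638
top
top of reject 15 c [0.4987 0.002 ] size [6.8 9.2] long-axis yaw 1.579 z med 0.0646
t 11.15 pos [0.5287 0.0085 0.2947] q [-0.21  0.21  1.82  0.    1.12  0.18] open 1.002 grip 0.0 F [-0.3  0.7 -0.3]
shift mm, tool now [1.000e-01 2.000e-01 1.047e+02] turn 0.1rad [ 0.   -0.   12.74] shift mm after turn [  0.3   0.  104.7]
```

View pics/w4.png

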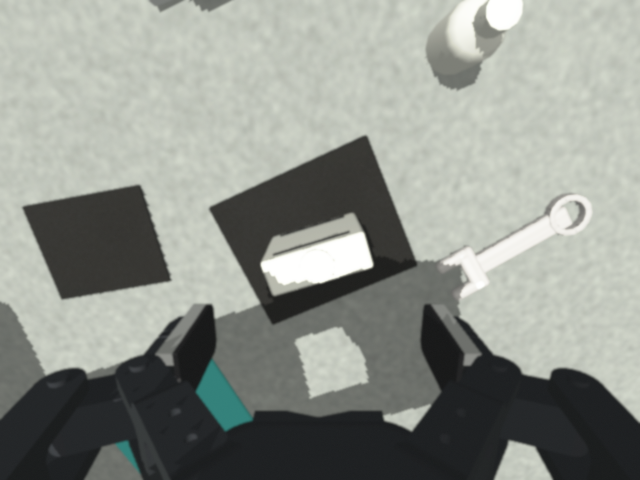

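The reject stands upright on the large black pad at (318,262), clear of the bottle and wrench. Next I turn and take it across its thickness.

>>> {"api": "send_rows", "payload": {
  "commands": [
    [[0,0,0,0,0,1],[0,0,0,0,0,1],[0,0,0,0,0,1],[0,0,0,0,0,1],[0,0,0,0,0,1],[0,0,0,0,0,1],[0,0,0,0,0,1],[0,0,0,0,0,1]]
  ]
}}

```text
time_s: 11.82
eef_pos: [0.5287, 0.0086, 0.2943]
eef_rot: [-0.0, 0.982, 0.188, -0.0]
wrist_force: [0.4, -0.0, 0.7]
opening: 1.002
grasp_force: 0.0
```

>>> {"api": "send_rows", "payload": {
  "commands": [
    [[0,0,0,0,0,1],[0,0,0,0,0,1],[0,0,0,0,0,1],[0,0,0,0,0,1],[0,0,0.2,0,0,0.74],[0,0,0.6,0,0,0],[0,0,0.8,0,0,0],[0,0,0.8,0,0,0]]
  ]
}}

```text
time_s: 12.48
eef_pos: [0.5291, 0.0085, 0.2223]
eef_rot: [0.0, 0.999, -0.045, 0.001]
wrist_force: [-0.8, -0.1, 0.2]
opening: 1.0
grasp_force: 0.0
```

>>> {"api": "send_rows", "payload": {
  "commands": [
    [[0,0,0.6,0,0,0],[0,0,0.3,0,0,0],[0,0,0.15,0,0,0],[0,0,0,0,0,0],[0,0,0,0,0,0]]
  ]
}}

```text
time_s: 12.9
eef_pos: [0.5293, 0.0084, 0.1915]
eef_rot: [0.0, 0.999, -0.046, 0.001]
wrist_force: [0.3, -0.3, 2.0]
opening: 0.996
grasp_force: 0.0
```

>>> {"api": "send_rows", "payload": {
  "commands": [
    [[0,0,0,0,0,0],[0,0,0,0,0,0],[0,0,0,0,0,0],[0,0,0,0,0,0],[0,0,0,0,0,0],[0,0,0,0,0,0],[0,0,0,0,0,0],[0,0,0,0,0,0]]
  ],
  "jaw": 0.15
}}

```text
time_s: 13.57
eef_pos: [0.529, 0.0085, 0.1913]
eef_rot: [0.0, 0.999, -0.047, 0.0]
wrist_force: [-0.7, -0.0, 5.5]
opening: 0.275
grasp_force: 59.2
```

>>> {"api": "send_rows", "payload": {
  "commands": [
    [[0,0,-0.3,0,0,0],[0,0,-0.8,0,0,0],[0,0,-1,0,0,0],[0,0,-1,0,0,0],[0,0,-1,0,0,0],[0,0,-1,0,0,0],[0,0,-1,0,0,0],[0,0,-0.9,0,0,0]]
  ]
}}

```text
time_s: 14.23
eef_pos: [0.5283, 0.0087, 0.4029]
eef_rot: [0.0, 0.999, -0.047, 0.0]
wrist_force: [0.8, 0.5, -0.7]
opening: 0.277
grasp_force: 58.8
```

>>> {"api": "send_rows", "payload": {
  "commands": [
    [[0,0,-0.3,0,0,1],[0,0,0,0,0,1],[0,0,0,0,0,1],[0,0,0,0,0,1],[0,0,0,0,0,1],[0,0,0,0,0,1],[0,0,0,0,0,1],[0,0,0,0,0,1]]
  ]
}}

```text
time_s: 14.9
eef_pos: [0.5283, 0.0086, 0.4097]
eef_rot: [0.0, 0.901, -0.434, -0.0]
wrist_force: [-0.3, -0.2, -0.2]
opening: 0.275
grasp_force: 58.7
```

>>> {"api": "send_rows", "payload": {
  "commands": [
    [[0,0,0,0,0,1],[0,0,0,0,0,1],[0,0,0,0,0,1],[0,0,0,0,0,1],[0,0,0,0,0,1],[0,0,0,0,0,0.6],[0,0,0,0,0,0],[0,0,0,0,0,0]]
  ]
}}

```text
time_s: 15.57
eef_pos: [0.5285, 0.0086, 0.4097]
eef_rot: [0.0, 0.748, -0.664, -0.0]
wrist_force: [-0.4, -0.4, -2.0]
opening: 0.274
grasp_force: 58.7
```

```bash
python3 go.py .4955 -.3128 .41 .117; python3 - <<'E'
from m import *
for n in ("top","scene"):
    p=imaging.camera(n);W=cloud(p);print(n)
    rect(sel(W,(.38,.62),(-.42,-.2),(.172,.19)),"bin top",0)
    P=W[models.regions_of(p,"flap_leaf")[0]["region"]];P=P[~np.isnan(P[:,0])];rect(P[abs(P[:,2]-.18)<.006],"flap",0)
    for r in models.regions_of(p,"reject")[:2]: P=W[r["region"]];print(round(r["confidence"],2),r["centre"],np.round(np.nanpercentile(P,[2,50,98],axis=0),3))
E
```

```text
t 15.57 pos [0.5285 0.0086 0.4097] q [-0.21  0.07  1.72 -0.    1.35  2.81] open 0.274 grip 58.7 F [-0.4 -0.4 -2. ]
shift mm, tool now [ 3.152e+02  7.110e+01 -3.000e-01] turn 0.1rad [0.01 0.   0.03] shift mm after turn [ 3.153e+02  7.030e+01 -3.000e-01]
top
bin top 6307 c [ 0.4957 -0.313 ] size [170.2 151.7] long-axis yaw 0.118 z med 0.1808
flap 1542 c [ 0.4947 -0.3127] size [82.4 78. ] long-axis yaw 0.114 z med 0.1807
scene
bin top 4853 c [ 0.4949 -0.312 ] size [177.8 150.1] long-axis yaw 0.118 z med 0.1802
flap 1066 c [ 0.4956 -0.3112] size [88.3 79.4] long-axis yaw 0.146 z med 0.1802
0.63 [332.1, 207.6] [[ 0.524 -0.025  0.225]
 [ 0.541 -0.01   0.251]
 [ 0.546  0.039  0.283]]
```

>>> {"api": "send_rows", "payload": {
  "commands": [
    [[0.5,0.11,0,0,0,0],[0.9,0.2,0,0,0,0],[0.95,0.21,0,0,0,0],[0.95,0.21,0,0,0,0],[0.95,0.21,0,0,0,0],[0.95,0.21,0,0,0,0],[0.95,0.21,0,0,0,0],[0.95,0.21,0,0,0,0]]
  ]
}}

```text
time_s: 16.53
eef_pos: [0.5066, -0.2099, 0.4099]
eef_rot: [-0.0, 0.748, -0.664, 0.0]
wrist_force: [1.3, 0.3, -0.8]
opening: 0.273
grasp_force: 58.8
```

>>> {"api": "send_rows", "payload": {
  "commands": [
    [[0.95,0.21,0,0,0,0],[0.95,0.21,0,0,0,0.03],[0.9,0.2,0,0,0,0],[0.61,0.17,0,0,0,0],[0,0,0,0,0,0],[0,0,0,0,0,0],[0,0,0,0,0,0]]
  ]
}}

```text
time_s: 17.12
eef_pos: [0.4953, -0.3124, 0.4095]
eef_rot: [-0.0, 0.747, -0.665, -0.0]
wrist_force: [0.2, -0.2, -1.0]
opening: 0.273
grasp_force: 58.8
```

```bash
python3 go.py .4953 -.3124 .31 .117; python3 - <<'E'
from m import *
p=imaging.camera("wrist");cv2.imwrite("pics/w5.png",p["image"]);W=cloud(p)
rect(sel(W,(.38,.62),(-.42,-.2),(.172,.188)),"bin top wrist",0)
p=imaging.camera("scene");W=cloud(p)
for r in models.regions_of(p,"reject")[:2]: P=W[r["region"]];print(round(r["confidence"],2),r["centre"],np.round(np.nanpercentile(P,[2,50,98],axis=0),3))
E
```

```text
t 17.12 pos [ 0.4953 -0.3124  0.4095] q [-0.77  0.2   1.57  0.    1.37  2.26] open 0.273 grip 58.8 F [ 0.2 -0.2 -1. ]
shift mm, tool now [ 0.1 -0.  99.5] turn 0.1rad [ 0.    0.01 -0.02] shift mm after turn [ 0.  -0.  99.5]
bin top wrist 48429 c [ 0.4946 -0.3191] size [171.1 133.8] long-axis yaw 0.119 z med 0.1802
0.79 [160.5, 214.7] [[ 0.487 -0.342  0.224]
 [ 0.507 -0.307  0.254]
 [ 0.513 -0.279  0.283]]
0.72 [334.1, 310.9] [[ 0.467 -0.045  0.001]
 [ 0.534  0.007  0.004]
 [ 0.592  0.06   0.006]]
```

View pics/w5.png

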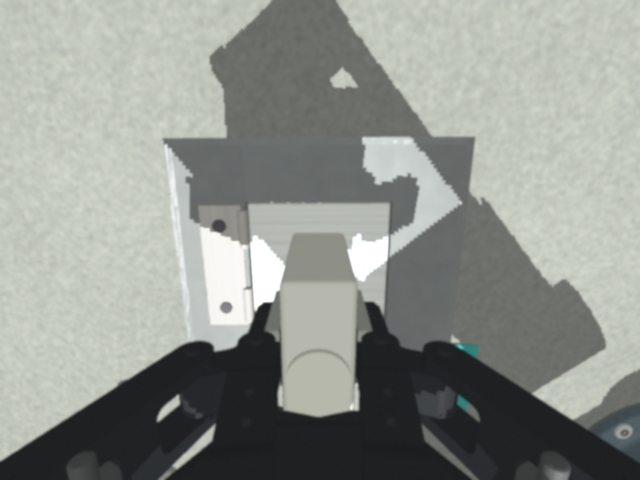

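The cartridge, at about (318,320), is centred over the flap, which spans columns 248–390. The hinge leaf is on the left, as expected. I'm pushing in.

>>> {"api": "send_rows", "payload": {
  "commands": [
    [[0,0,0.5,0,0,0],[0,0,0.5,0,0,0],[0,0,0.4,0,0,0],[0,0,0.3,0,0,0],[0,0,0.3,0,0,0],[0,0,0,0,0,0]]
  ]
}}

```text
time_s: 17.77
eef_pos: [0.4952, -0.3125, 0.3486]
eef_rot: [0.0, 0.747, -0.665, -0.001]
wrist_force: [-2.8, 0.5, 3.1]
opening: 0.277
grasp_force: 59.3
```

>>> {"api": "send_rows", "payload": {
  "commands": [
    [[0,0,0.3,0,0,0],[0,0,0.3,0,0,0],[0,0,0.3,0,0,0],[0,0,0.2,0,0,0],[0,0,0.1,0,0,0],[0,0,0.1,0,0,0],[0,0,0,0,0,0],[0,0,0,0,0,0]]
  ]
}}

```text
time_s: 18.43
eef_pos: [0.4948, -0.313, 0.3104]
eef_rot: [0.0, 0.746, -0.665, -0.001]
wrist_force: [-3.9, -1.1, 1.1]
opening: 0.273
grasp_force: 64.4
```

>>> {"api": "send_rows", "payload": {
  "commands": [
    [[0,0,0,0,0,0],[0,0,0,0,0,0],[0,0,0,0,0,0],[0,0,0,0,0,0],[0,0,0,0,0,0],[0,0,0,0,0,0],[0,0,0,0,0,0],[0,0,0,0,0,0]]
  ],
  "jaw": 0.45
}}

```text
time_s: 19.1
eef_pos: [0.4944, -0.3127, 0.3097]
eef_rot: [0.001, 0.746, -0.665, -0.002]
wrist_force: [-5.6, -1.4, -1.6]
opening: 0.448
grasp_force: 5.6
```

```bash
python3 - <<'E'
from m import *
o=status.get_obs();print(o["opening"],o["wrist_force"],o["eef_pos"])
p=imaging.camera("wrist");cv2.imwrite("pics/w6.png",p["image"]);W=cloud(p)
for r in models.regions_of(p,"reject")[:2]: P=W[r["region"]];print(round(r["confidence"],2),r["centre"],np.round(np.nanpercentile(P,[2,50,98],axis=0),3))
E
```

```text
0.4484231373452261 [-5.55439855 -1.42541311 -1.56565602] [ 0.4943935  -0.31270604  0.30968677]
0.68 [373.7, 268.6] [[ 0.417 -0.305  0.027]
 [ 0.446 -0.294  0.028]
 [ 0.474 -0.284  0.029]]
```

View pics/w6.png

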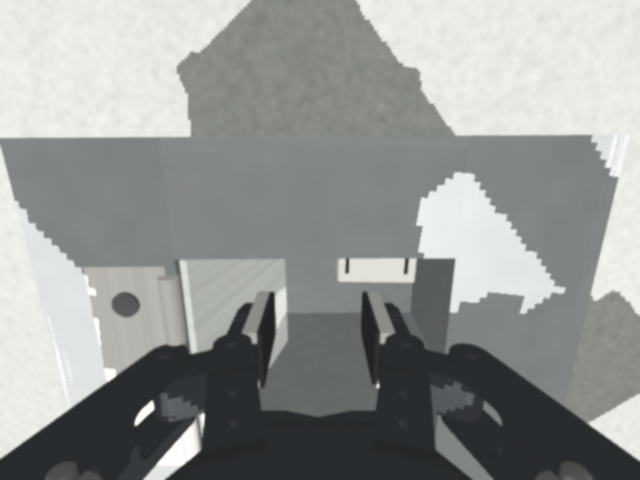

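The reject lies flat on the bin floor, seen at (374,269) with its upper face at 28 mm, and the finger holds the flap open. I'm withdrawing with the same opening.

>>> {"api": "send_rows", "payload": {
  "commands": [
    [[0,0,-0.2,0,0,0],[0,0,-0.4,0,0,0],[0,0,-0.4,0,0,0],[0,0,-0.4,0,0,0],[0,0,-0.5,0,0,0],[0,0,-0.6,0,0,0],[0,0,-0.8,0,0,0],[0,0,-0.8,0,0,0]]
  ]
}}

```text
time_s: 19.87
eef_pos: [0.4954, -0.3125, 0.4342]
eef_rot: [-0.001, 0.747, -0.665, -0.0]
wrist_force: [-0.5, -1.1, 1.1]
opening: 0.45
grasp_force: 0.0
```

>>> {"api": "send_rows", "payload": {
  "commands": [
    [[0,0,-0.4,0,0,0],[0,0,0,0,0,0],[0,0,0,0,0,0],[0,0,0,0,0,0],[0,0,0,0,0,0],[0,0,0,0,0,0],[0,0,0,0,0,0],[0,0,0,0,0,0]]
  ]
}}

```text
time_s: 20.53
eef_pos: [0.4952, -0.3128, 0.445]
eef_rot: [-0.0, 0.746, -0.665, -0.001]
wrist_force: [-0.0, -0.1, -0.7]
opening: 0.448
grasp_force: 0.0
```

```bash
python3 - <<'E'
from m import *
o=status.get_obs();print(o["time_s"],o["wrist_force"],o["eef_pos"])
for n in("scene","wrist"):
    p=imaging.camera(n);W=cloud(p)
    rect(sel(W,(.45,.535),(-.35,-.275),(.0,.2)),n+" slot area",0); P=sel(W,(.46,.53),(-.345,-.28),(-.1,.2));print(np.percentile(P[:,2],[1,50,99]))
    for t in("good_a","bottle","wrench"):
        for r in models.regions_of(p,t)[:2] if n=="scene" else []: print(t,round(r["confidence"],2),np.round(np.nanmedian(W[r["region"]],0),3))
E
```

```text
20.5333 [-0.01580947 -0.08604516 -0.66819292] [ 0.49523294 -0.31284918  0.44501433]
scene slot area 1075 c [ 0.4928 -0.3125] size [74.7 84.7] long-axis yaw 3.134 z med 0.1802
[0.17808609 0.18020818 0.18214334]
good_a 0.69 [0.563 0.239 0.063]
good_a 0.69 [0.567 0.275 0.061]
bottle 0.87 [0.672 0.09  0.042]
wrench 0.69 [ 0.672 -0.055  0.007]
wrist slot area 12084 c [ 0.4925 -0.3125] size [75. 85.] long-axis yaw 3.141 z med 0.1801
[0.17836161 0.18013693 0.18167479]
```

The flap is shut and everything else is where it was, so I'm handing in.

```bash
python3 -c "
from bench import ctrl;print(ctrl.hand_in())"
```

```text
the job is handed in; nothing more can be done
None
```

I handed the job in at 20.5 s: the broken cartridge was stood on the large black pad and let go, then dropped into the bin with the flap held open; the last pictures showed the flap shut and the good cartridges, bottle and wrench where they started, but no verdict was returned.

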